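Set a fresh plaster cup on the banding wheel

ROBOT

A 7-joint arm with a two-finger parallel gripper is mounted at the origin on the work surface. World frame = base frame: x ahead of the robot, y to its left, z up, the work surface at z = 0. Lengths are in m, angles in rad, forces in N, time in s.
With the tool pointing down it reaches from about 0.35 to 0.9 m from the base axis. Payload 7.2 kg.
Tool frame: the origin (TCP) lies at the very end of the fingers, on their centre line; the grasp point (between the pads) lies 19 mm behind it (robot.grasp_offset is the z of the grasp point in the tool frame, in m); z points along the fingers, y is the direction in which the jaws open and shut (so a half turn about z gives the same grasp; the last joint's range is limited). The gripper opens to 88 mm and grips with 3 to 60 N. Pads are 20 mm wide; open, the fingers measure 115 mm over their backs; the gripper's body (75 mm by 178 mm) begins 61 mm behind the grasp point.
Start: joints at [-1.17, 0.411, -0.013, 1.596, 0.006, 1.134, -0.082], TCP at [0.282, 0.558, 0.223] pointing down, gripper open.
Joint ranges: [-2.95, 2.95], [-0.29, 1.99], [-1.47, 1.44], [0.14, 2.54], [-1.03, 4.17], [0.13, 1.85], [-2.86, 2.86]. Speed limits (rad/s): [2.39, 2.39, 3.01, 3.01, 3.14, 3.14, 3.14].

INTERFACE

Orientations are given as a unit quaternion [x, y, z, w].
In Python, from cell import robot, get_image, workorder gives the robot as it stands.
- The arm moves only by the tool drive_tool, never from a script. Its argument "steps" is a list of rows, each a list of 7 numbers: the shift along the world's x, y, z in mm, then the turn, a rotation vector about the world's x, y, z in degrees, then the gripper command: -1 is fully open, 1 is shut, values between are in proportion. A call has exactly 8 rows; each row is the pose to reach, as a shift and turn from the pose commanded when the call began; what a row does not reach only later rows make up. A row lasts 1/10 s, in which the tool goes at most 50 mm and 8.59 degrees, less where a joint would pass 70% of its speed; a pose out of reach is approached as far as the arm can. A call with a gripper value outside its range is refused whole. The fingers move at their own pace and stop on an object; the grip force is fixed at half the most. Time passes only in rows, so rows that repeat a pose let the fingers close, or fill a call up. It gives the time, the measured TCP pose, the force and the opening at its end, in the units of the state.
- robot.state(): the state, without advancing time (a new reading comes with each control period).
- get_image(name): name is "scene" or "top" or "wrist"; returns a dict with "frame" (420x560x3 uint8, blue, green, red), "fx", "fy", "cx", "cy" (pixels), "k1" (the pictures are not rectified: a ray, as slopes to the right and down, at radius r is drawn at 1 + k1 r^2 times it, then the intrinsics apply), "pose" (4x4, takes a point from camera to world coordinates). Camera axes: x right, y up, looking along -z (the intrinsics and any distortion apply to the point x, -y, -z); pixel columns grow to the right and rows downward; lengths in m; the calibration is good to about 2 mm. A picture is of the moment at which its call begins. There is no depth.
- workorder.hand_in(): hands the job in, once; it reports no verdict.
The state is a dict: "clock": time; "joint_pos": joint angles; "joint_vel": joint speeds; "joint_efforts": joint torques, N m; "position": TCP position; "tcp_rot": TCP orientation; "ft_force": force on the tool from outside, world axes, zero at the start; "moment": the same for the moment, N m; "gripper_width": finger opening in m.
Only numpy, scipy, OpenCV 4.12 (cv2) and the standard library are available. Lean on these libraries where they do the work, as an engineer would, in place of code of your own. Each camera call takes 0.05 s, during which the arm holds its last target.

TASK

Take the tall round plaster cup from the drying board and stand it upright in the middle of the banding wheel (the low round metal turntable), ready to be painted. The cast is fresh and fragile: keep it upright, grip it with no more than about 40 N, and set it down softly instead of dropping or pressing it. Leave the other two casts, the square one and the low round one, where they stand.

Things in the scene. Friction and masses are not known exactly. Their poses are not given: they have to be found in the camera images.
- cup_mid (a point): Centre, half-way up, of the tall round cup: open plain cylinder of off-white plaster, 50 mm outside diameter, 80 mm high, wall 5 mm, about 0.2 kg, upright on the drying board. z axis = the cup's axis, up; its bottom is 40 mm below this point. It breaks if gripped with over 50 N a finger, struck or pressed on the wheel with over 60 N, dropped from over 15 mm, or tipped.
- wheel_top (a point): Centre of the top face of the banding wheel: a flat round aluminium plate of 180 mm diameter with two engraved rings, on a short steel pedestal and foot; heavy, stays put and does not turn. This point lies on the top face, 60 mm above the table; z up.
- square_mid (a point): Centre, half-way up, of the square cast (leave alone): open box of the same plaster, 50 x 50 mm, 80 mm high; x, y along its sides. The three casts stand in a row, in any order, about 120 mm apart, along the drying board: a plywood slab 140 x 360 mm, 18 mm thick, flat on the table, roughly crosswise to the robot.
- low_mid (a point): Centre, half-way up, of the low round cast (leave alone): an open tealight holder of the same plaster, diameter 58 mm, 38 mm high, standing on the drying board; z up.
Mind the look-alikes: they are no part of the job. Of the things like the part that bears wheel_top, leave any that is green, orange or turquoise; of the rest the smaller one is meant.

How it is judged:
By the outcome, as a careful person would: the job done as asked, in the order asked, and still so for the second after the job is handed in, with the robot touching nothing.
It also fails if it takes over 38 s, if anything falls off the work surface, if the arm or the gripper's body presses on something with over 40 N, if the wrist force passes 120 N, or if a joint passes its speed limit or range.

## Working session

There is one attempt and no reset: what is moved stays moved. The work goes in short steps, Python scripts to look and compute and a tool call to move; the robot and the scene stay as the last step left them, time stands still between calls to the robot, and variables do not carry over. Pictures are saved under pics/ and viewed, and the job is handed in when it is done.

Besides the shell and the picture viewer there is one more tool, called after "Call:" as name([rows], argument=value, ...), one row to a line, values as JSON. drive_tool: Moves the arm, as the interface text tells. Its arguments: {"type":"object","properties":{"steps":{"type":"array","items":{"type":"array","items":{"type":"number"}}}},"required":["steps"]}

```bash
mkdir -p pics; ls; cat > h.py <<'E'
import numpy as np,cv2,pickle
from cell import robot,get_image,workorder
def grab(name,tag):
    d=get_image(name); cv2.imwrite(f'pics/{tag}.png',d['frame']); pickle.dump(d,open(f'pics/{tag}.pkl','wb')); return d
def load(tag): return pickle.load(open(f'pics/{tag}.pkl','rb'))
def proj(d,P):
    P=np.atleast_2d(P); T=np.linalg.inv(d['pose']); c=P@T[:3,:3].T+T[:3,3]
    x=c[:,0]/-c[:,2]; y=-c[:,1]/-c[:,2]; s=1+d['k1']*(x*x+y*y)
    return np.c_[d['fx']*x*s+d['cx'],d['fy']*y*s+d['cy']]
def ray(d,u,v):
    K=np.array([[d['fx'],0,d['cx']],[0,d['fy'],d['cy']],[0,0,1]])
    p=cv2.undistortPoints(np.array([[[u,v]]],float),K,np.array([d['k1'],0,0,0.]))[0,0]
    r=d['pose'][:3,:3]@np.array([p[0],-p[1],-1]); return d['pose'][:3,3],r/np.linalg.norm(r)
def onz(d,u,v,z):
    o,r=ray(d,u,v); return o+r*(z-o[2])/r[2]
def tri(obs):
    A=np.zeros((3,3));b=np.zeros(3)
    for d,u,v in obs:
        o,r=ray(d,u,v);M=np.eye(3)-np.outer(r,r);A+=M;b+=M@o
    X=np.linalg.solve(A,b); return X,[np.linalg.norm(np.cross(X-ray(d,u,v)[0],ray(d,u,v)[1])) for d,u,v in obs]
E
python3 - <<'E'
from h import *
for n in('scene','top','wrist'):
    d=grab(n,n+'0'); print(n,d['k1'],d['fx'],d['pose'].round(3).tolist())
print(robot.state(),robot.grasp_offset)
E
```

```text
pics
scene -0.10575874544082463 481.6689250607591 [[0.25, -0.512, 0.822, 1.729], [0.968, 0.125, -0.217, -0.244], [0.009, 0.85, 0.527, 0.907], [0.0, 0.0, 0.0, 1.0]]
top -0.0035131555604452996 413.319608529542 [[-0.01, 0.985, -0.17, 0.189], [-1.0, -0.007, 0.015, 0.116], [0.014, 0.17, 0.985, 1.397], [0.0, 0.0, 0.0, 1.0]]
wrist -0.08820481735239988 366.22655081094314 [[0.451, -0.865, -0.219, 0.223], [0.893, 0.436, 0.113, 0.587], [-0.002, -0.246, 0.969, 0.383], [0.0, 0.0, 0.0, 1.0]]
{'clock': 0.15, 'joint_pos': array([-1.17023584,  0.41173759, -0.01271189,  1.59680345,  0.00564037,
        1.13428326, -0.08218986]), 'joint_vel': array([-0.00032129, -0.00400965, -0.00030422, -0.00280215, -0.00176349,
        0.00334867,  0.00095416]), 'joint_efforts': array([ 1.81125200e-03, -5.88333821e+01,  6.42625317e-01, -2.91288900e+01,
       -5.37165720e-02,  1.58695917e-02,  1.22336060e-04]), 'position': array([0.2822399 , 0.55723871, 0.2220087 ]), 'tcp_rot': array([ 2.32215605e-01,  9.72664153e-01, -5.92690877e-04, -8.00617009e-05]), 'ft_force': array([-0.54298924,  0.21299788, -0.72305051]), 'moment': array([ 0.04312193,  0.02414686, -0.00934065]), 'gripper_width': 0.08799472555362269} -0.0187
```

View pics/scene0.png

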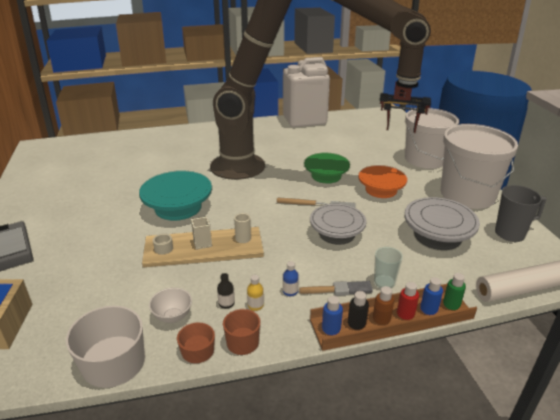

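View pics/top0.png

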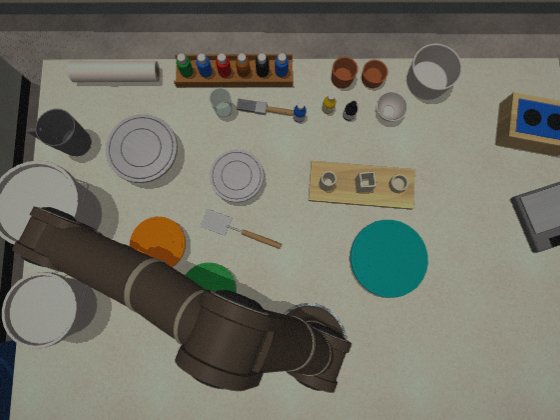

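View pics/wrist0.png

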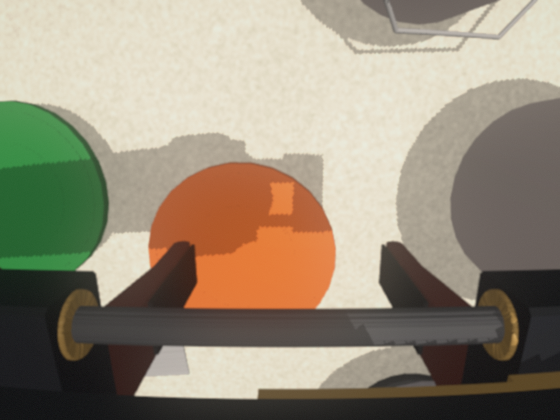

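The target wheel is the smaller grey one (scene 338,220; top 237,176). The tall cup is at scene (242,229), top (328,181), nearest the wheel. The square cast is in the middle and the low one at the far end. Next I'll zoom in for measurements.

```bash
python3 - <<'E'
from h import *
s=load('scene0')['frame'];t=load('top0')['frame']
a=cv2.resize(s[190:270,140:380],None,fx=3.3,fy=3.3,interpolation=cv2.INTER_CUBIC)
b=cv2.resize(t[145:215,200:420],None,fx=3.6,fy=3.6,interpolation=cv2.INTER_CUBIC)
w=max(a.shape[1],b.shape[1])
f=lambda i:np.pad(i,((0,0),(0,w-i.shape[1]),(0,0)))
cv2.imwrite('pics/zoom0.png',np.vstack([f(a),f(b)]));print(a.shape,b.shape)
E
```

```text
(264, 792, 3) (252, 792, 3)
```

View pics/zoom0.png

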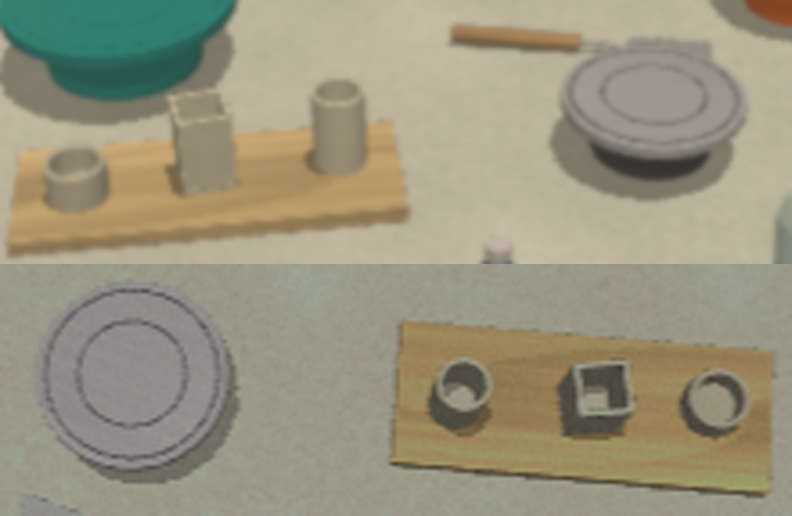

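```bash
python3 - <<'E'
from h import *
s=load('scene0');t=load('top0')
S=lambda x,y:(s,140+(x+.5)/3.3-.5,190+(y+.5)/3.3-.5)
T=lambda x,y:(t,200+(x+.5)/3.6-.5,145+(y-264+.5)/3.6-.5)
for n,a,b in (('wheel',S(653.5,95.5),T(132.5,373)),('cup rim',S(338.5,93),T(463,386)),('low rim',S(75.5,160),T(717,400)),('square rim',S(202,106),T(601,389))):
    X,e=tri([a,b]); print(n,X.round(4),np.round(e,4))
    for z in (.06,.098): print('   ',z,onz(*a,z).round(4),onz(*b,z).round(4))
for c in ((403,321),(773,350),(768,494),(391,463)): print(onz(*T(*c),.018).round(4))
E
```

```text
wheel [0.5446 0.234  0.0602] [0.001 0.001]
    0.06 [0.5444 0.2352 0.06  ] [0.5443 0.233  0.06  ]
    0.098 [0.5976 0.2137 0.098 ] [0.5342 0.2297 0.098 ]
cup rim [ 0.5212 -0.0665  0.0957] [0.0013 0.0013]
    0.06 [ 0.4684 -0.0575  0.06  ] [ 0.53   -0.0729  0.06  ]
    0.098 [ 0.525  -0.0658  0.098 ] [ 0.5204 -0.0675  0.098 ]
low rim [ 0.5159 -0.3088  0.0573] [0.0005 0.0005]
    0.06 [ 0.5201 -0.3081  0.06  ] [ 0.5152 -0.3085  0.06  ]
    0.098 [ 0.5743 -0.3052  0.098 ] [ 0.506  -0.2964  0.098 ]
square rim [ 0.5168 -0.1909  0.0984] [0.001 0.001]
    0.06 [ 0.4598 -0.1873  0.06  ] [ 0.5264 -0.201   0.06  ]
    0.098 [ 0.5167 -0.1898  0.098 ] [ 0.5168 -0.192   0.098 ]
[ 0.6055 -0.0229  0.018 ]
[ 0.5746 -0.3789  0.018 ]
[ 0.4338 -0.3649  0.018 ]
[ 0.4662 -0.0082  0.018 ]
```

Cup axis is about (0.521, -0.067) with the rim near 0.097. Wheel centre is about (0.5445, 0.234, 0.060). I'll move towards the cup at the current height.

Call:
drive_tool([
  [8,-20,0,0,0,0,-1],
  [22,-58,0,0,0,0,-1],
  [38,-100,0,0,0,0,-1],
  [54,-142,0,0,0,0,-1],
  [70,-184,0,0,0,0,-1],
  [86,-226,0,0,0,0,-1],
  [102,-268,0,0,0,0,-1],
  [118,-310,0,0,0,0,-1],
])

```text
clock: 0.95
position: [0.4007, 0.2457, 0.2227]
tcp_rot: [0.232, 0.973, 0.0, 0.0]
ft_force: [0.0, 0.4, -0.2]
gripper_width: 0.0879
```

Call:
drive_tool([
  [14,-40,0,0,0,0,-1],
  [28,-80,0,0,0,0,-1],
  [44,-120,0,0,0,0,-1],
  [58,-160,0,0,0,0,-1],
  [70,-200,0,0,0,0,-1],
  [82,-235,0,0,0,0,-1],
  [90,-255,0,0,0,0,-1],
  [90,-255,0,0,0,0,-1],
])

```text
clock: 1.75
position: [0.4909, -0.0108, 0.2226]
tcp_rot: [0.235, 0.972, -0.001, 0.0]
ft_force: [-0.3, 0.4, 0.0]
gripper_width: 0.0881
```

```bash
python3 - <<'E'
from h import *
d=grab('wrist','w1');s=robot.state();print(s['clock'],s['position'],s['tcp_rot'],s['ft_force'],s['joint_pos'])
print(proj(d,[[.521,-.0665,.098],[.521,-.0665,.018]]))
E
```

```text
1.8 [ 0.49036322 -0.00857895  0.22244683] [ 2.33701431e-01  9.72308375e-01 -1.77632041e-04 -1.80824665e-04] [ 0.11440472  0.74287868 -0.07404519] [-0.3865772   0.17949199  0.35127799  1.93285504 -0.07094738  1.04153727
  1.0944242 ]
[[245.91470627 264.09119503]
 [254.36338331 234.61343385]]
```

View pics/w1.png

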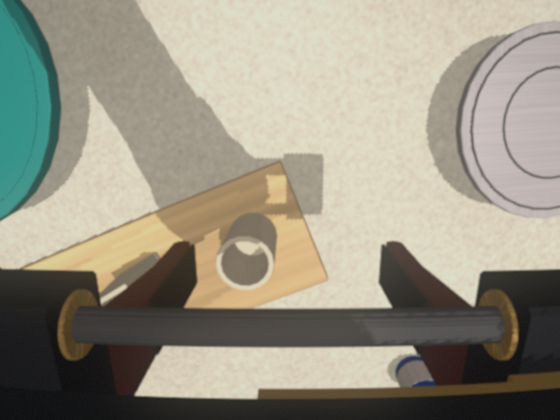

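```bash
python3 - <<'E'
from h import *
s=load('scene0');t=load('top0');d=load('w1')
S=lambda x,y:(s,140+(x+.5)/3.3-.5,190+(y+.5)/3.3-.5)
T=lambda x,y:(t,200+(x+.5)/3.6-.5,145+(y-264+.5)/3.6-.5)
print(onz(d,246,262,.098),tri([S(338.5,93),T(463,386),(d,246,262)]))
cv2.imwrite('pics/w1z.png',cv2.resize(d['frame'][200:310,190:310],None,fx=5,fy=5,interpolation=cv2.INTER_CUBIC))
E
```

```text
[ 0.51938119 -0.06552656  0.098     ] (array([ 0.52071886, -0.06647223,  0.09537346]), [np.float64(0.0012565349688969166), np.float64(0.001392557910542498), np.float64(0.0005183166557826285)])
```

View pics/w1z.png

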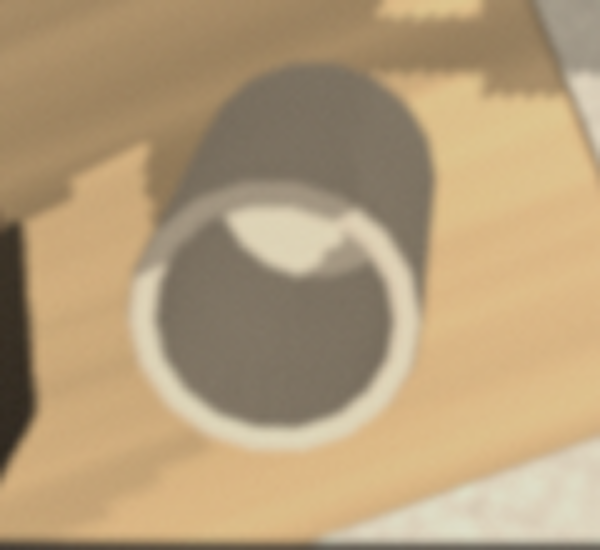

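Call:
drive_tool([
  [10,-19,0,0,0,0,-1],
  [20,-39,0,0,0,0,-1],
  [30,-58,0,0,0,0,-1],
  [30,-58,-15,0,0,0,-1],
  [30,-58,-35,0,0,0,-1],
  [30,-58,-55,0,0,0,-1],
  [30,-58,-70,0,0,0,-1],
  [30,-58,-70,0,0,0,-1],
])

```text
clock: 2.6
position: [0.5188, -0.0635, 0.1507]
tcp_rot: [0.231, 0.973, -0.0, -0.002]
ft_force: [-0.3, -0.4, -0.6]
gripper_width: 0.0876
```

```bash
python3 - <<'E'
from h import *
d=grab('wrist','w2');s=robot.state();print(s['clock'],s['position'],s['tcp_rot'],s['ft_force'])
grab('scene','s2')
E
```

```text
2.65 [ 0.51964643 -0.06387076  0.15194726] [ 2.31372744e-01  9.72864468e-01 -4.72408070e-05 -1.17392049e-03] [ 0.40141641 -0.38212034  0.28695401]
```

View pics/w2.png

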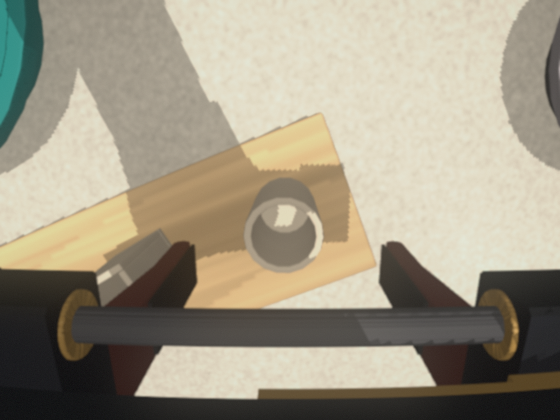

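```bash
python3 - <<'E'
from h import *
d=load('w2');w1=load('w1')
print(onz(d,283.5,234,.098),tri([(d,283.5,234),(w1,245,263)]))
E
```

```text
[ 0.51921119 -0.06745095  0.098     ] (array([ 0.52077358, -0.06806053,  0.09366439]), [np.float64(0.0003519427022284053), np.float64(0.00035194270222825883)])
```

Call:
drive_tool([
  [0,-3,-10,0,0,0,-1],
  [0,-3,-25,0,0,0,-1],
  [0,-3,-45,0,0,0,-1],
  [0,-3,-65,0,0,0,-1],
  [0,-3,-80,0,0,0,-1],
  [0,-3,-92,0,0,0,-1],
  [0,-3,-99,0,0,0,-1],
  [0,-3,-99,0,0,0,-1],
])

```text
clock: 3.5
position: [0.52, -0.0684, 0.053]
tcp_rot: [0.232, 0.973, -0.0, -0.001]
ft_force: [0.2, 0.2, 0.2]
gripper_width: 0.0877
```

```bash
python3 - <<'E'
from h import *
d=grab('wrist','w3');s=robot.state();print(s['clock'],s['position'],s['tcp_rot'],s['ft_force'])
E
```

```text
3.55 [ 0.52046135 -0.06850502  0.05367098] [ 2.32296481e-01  9.72645024e-01 -1.80991820e-05 -5.13077438e-05] [ 0.4405801  -0.87351203  0.91898016]
```

View pics/w3.png

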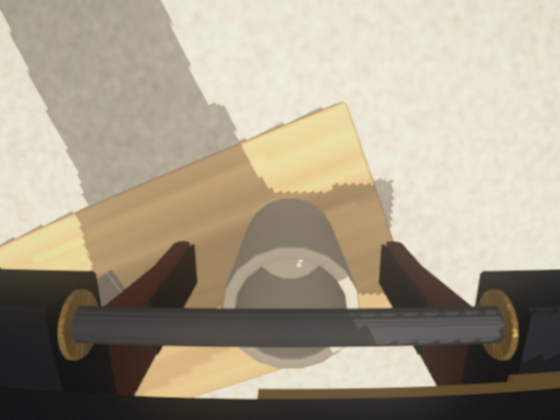

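The cup is centred between the fingers (cup 290, finger midpoint 288 px). Closing gently.

Call:
drive_tool([
  [0,0,0,0,0,0,-0.7],
  [0,0,0,0,0,0,-0.45],
  [0,0,0,0,0,0,-0.3],
  [0,0,0,0,0,0,-0.2],
  [0,0,0,0,0,0,-0.1],
  [0,0,0,0,0,0,0.1],
  [0,0,0,0,0,0,0.5],
  [0,0,0,0,0,0,1],
])

```text
clock: 4.35
position: [0.5206, -0.0683, 0.0538]
tcp_rot: [0.232, 0.973, 0.0, 0.0]
ft_force: [-0.3, 0.5, 2.4]
gripper_width: 0.0488
```

Call:
drive_tool([
  [0,0,0,0,0,0,1],
  [0,0,0,0,0,0,1],
  [0,0,0,0,0,0,1],
  [0,0,4,0,0,0,1],
  [0,0,10,0,0,0,1],
  [0,0,20,0,0,0,1],
  [0,0,30,0,0,0,1],
  [0,0,30,0,0,0,1],
])

```text
clock: 5.15
position: [0.5214, -0.0686, 0.0854]
tcp_rot: [0.232, 0.973, 0.0, 0.001]
ft_force: [0.1, 0.3, -1.8]
gripper_width: 0.0489
```

```bash
python3 - <<'E'
from h import *
d=grab('wrist','w4');s=robot.state();print(s['clock'],s['position'],s['tcp_rot'],s['ft_force'],s['gripper_width'])
q=grab('scene','s4')
f=q['frame'][140:280,120:400]
cv2.imwrite('pics/c4.png',np.vstack([cv2.resize(f,(560,280)),cv2.resize(d['frame'],(400,300))[:, :].copy() if 0 else np.pad(cv2.resize(d['frame'],(400,300)),((0,0),(0,160),(0,0)))]))
E
```

```text
5.2 [ 0.52107949 -0.06844564  0.08468618] [2.32237943e-01 9.72658473e-01 3.10381713e-04 9.67504121e-04] [-0.16552148 -0.64952537 -2.1378524 ] 0.04898233402364449
```

View pics/c4.png

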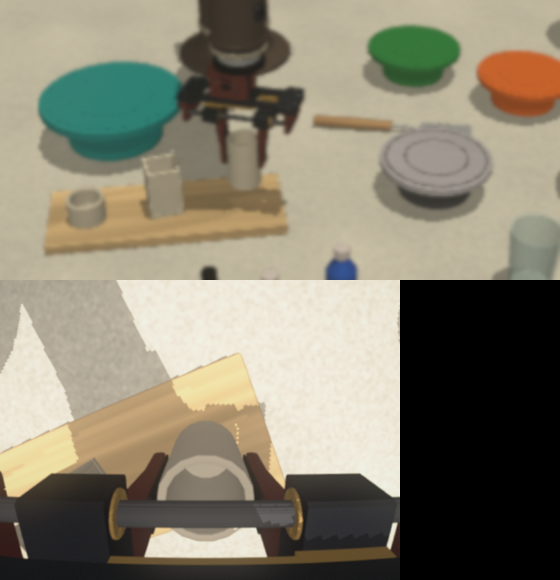

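Cup lifted upright with square and low casts undisturbed. Carrying it over to the wheel.

Call:
drive_tool([
  [0,0,12,0,0,0,1],
  [0,0,32,0,0,0,1],
  [1,10,50,0,0,0,1],
  [3,30,60,0,0,0,1],
  [5,58,60,0,0,0,1],
  [8,88,60,0,0,0,1],
  [10,118,60,0,0,0,1],
  [12,148,60,0,0,0,1],
])

```text
clock: 6.05
position: [0.5323, 0.0806, 0.1442]
tcp_rot: [0.232, 0.973, -0.0, 0.0]
ft_force: [-0.6, 0.4, -1.4]
gripper_width: 0.0489
```

Call:
drive_tool([
  [2,30,0,0,0,0,1],
  [4,60,0,0,0,0,1],
  [6,88,0,0,0,0,1],
  [8,114,0,0,0,0,1],
  [10,136,0,0,0,0,1],
  [11,149,0,0,0,0,1],
  [11,154,0,0,0,0,1],
  [11,154,0,0,0,0,1],
])

```text
clock: 6.85
position: [0.5433, 0.2334, 0.1437]
tcp_rot: [0.232, 0.973, -0.0, -0.0]
ft_force: [0.2, -0.1, -1.7]
gripper_width: 0.0492
```

```bash
python3 - <<'E'
from h import *
d=grab('wrist','w5');s=robot.state();print(s['clock'],s['position'],s['tcp_rot'],s['ft_force'],s['gripper_width'])
print(proj(d,[.5445,.234,.06]))
q=grab('scene','s5')
f=q['frame'][120:260,200:480]
cv2.imwrite('pics/c5.png',cv2.resize(f,(800,400),interpolation=cv2.INTER_CUBIC))
E
```

```text
6.9 [0.5433708  0.23252139 0.1436637 ] [ 2.32588099e-01  9.72575253e-01 -3.91113464e-04 -3.16022438e-05] [-0.62010828 -1.01870517 -2.31310525] 0.04908462724062394
[[290.41471982 218.25062194]]
```

View pics/c5.png

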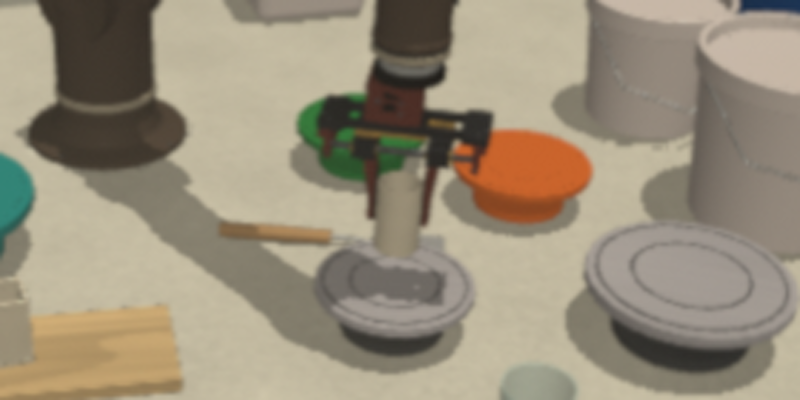

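View pics/w5.png

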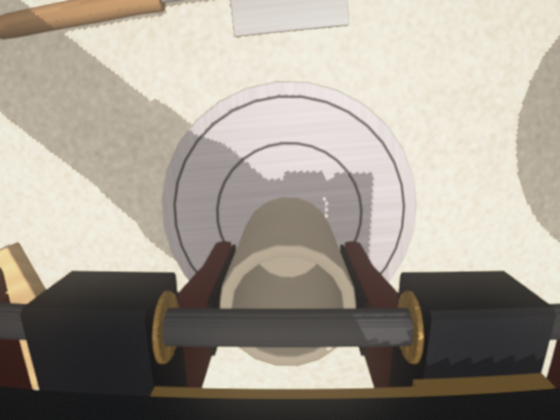

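```bash
python3 - <<'E'
from h import *
d=load('w5');g=cv2.cvtColor(d['frame'],cv2.COLOR_BGR2GRAY)
cv2.imwrite('pics/w5z.png',cv2.resize(d['frame'][70:280,150:430],None,fx=2.8,fy=2.8,interpolation=cv2.INTER_CUBIC))
E
```

```text
(no output)
```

View pics/w5z.png

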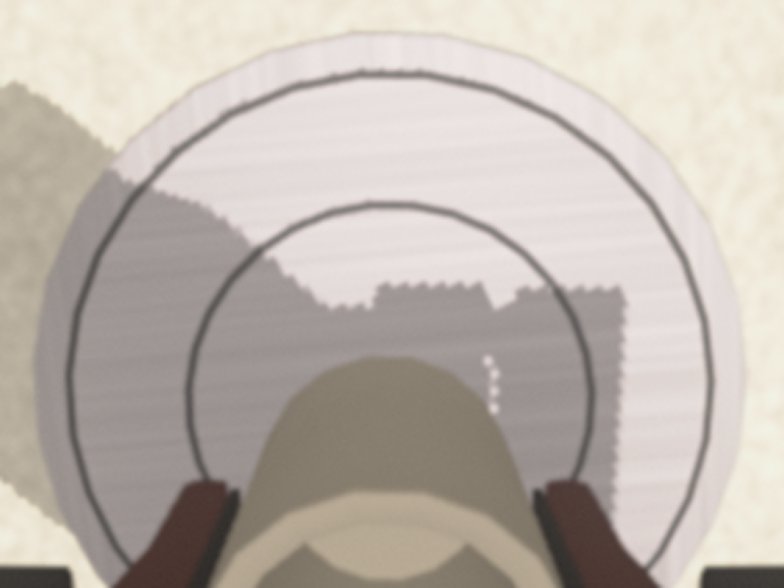

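```bash
python3 - <<'E'
from h import *
from scipy.optimize import least_squares
d=load('w5')
O=[(395,73),(235,112),(133,192),(70,350),(67,378),(90,495),(500,92),(610,158),(690,275),(713,380),(695,495),(650,568),(130,563)]
I=[(390,203),(262,252),(190,370),(188,410),(207,478),(500,245),(590,360),(595,400),(575,480)]
E=[(390,32),(195,88),(110,160),(40,320),(35,375),(590,88),(700,200),(744,370)]
for z in (.056,.06,.064):
  for n,L in(('o',O),('i',I),('e',E)):
    P=np.array([onz(d,150+x/2.8,70+y/2.8,z)[:2] for x,y in L])
    r=least_squares(lambda p:np.hypot(*(P-p[:2]).T)-p[2],[.54,.23,.07]);print(z,n,r.x.round(4),np.sqrt(np.mean(r.fun**2)).round(5))
# scene/top fits of outline
print(tri([(load('scene0'),140+654/3.3-.5,190+96/3.3-.5),(load('top0'),200+133/3.6-.5,145+109.5/3.6-.5)]))
# bottom-of-cup silhouette and rim of held cup
for z in (.098+.09,):print(onz(d,288,305,z))
E
```

```text
0.056 o [0.5437 0.2337 0.0814] 0.00047
0.056 i [0.5444 0.2334 0.0509] 0.00068
0.056 e [0.5426 0.2342 0.0898] 0.00038
0.06 o [0.5427 0.2342 0.0801] 0.00046
0.06 i [0.5434 0.2339 0.0501] 0.00067
0.06 e [0.5416 0.2347 0.0884] 0.00037
0.064 o [0.5418 0.2346 0.0787] 0.00045
0.064 i [0.5424 0.2344 0.0493] 0.00065
0.064 e [0.5407 0.2351 0.0869] 0.00037
(array([0.54460779, 0.23400118, 0.06018278]), [np.float64(0.0010145022716221627), np.float64(0.0010145022716221885)])
[0.5407565  0.23398288 0.188     ]
```

Wheel centre confirmed at (0.5435, 0.234); TCP is within 1 mm. Lowering to about 8 mm above the wheel.

Call:
drive_tool([
  [0,1,-5,0,0,0,1],
  [0,1,-13,0,0,0,1],
  [0,1,-21,0,0,0,1],
  [0,1,-29,0,0,0,1],
  [0,1,-35,0,0,0,1],
  [0,1,-39,0,0,0,1],
  [0,1,-40,0,0,0,1],
  [0,1,-40,0,0,0,1],
])

```text
clock: 7.75
position: [0.5434, 0.2346, 0.1035]
tcp_rot: [0.232, 0.973, -0.0, -0.0]
ft_force: [0.1, 0.1, -2.3]
gripper_width: 0.0488
```

Call:
drive_tool([
  [0,0,-1,0,0,0,1],
  [0,0,-2,0,0,0,1],
  [0,0,-3,0,0,0,1],
  [0,0,-4,0,0,0,1],
  [0,0,-5,0,0,0,1],
  [0,0,-5,0,0,0,1],
  [0,0,-5,0,0,0,1],
  [0,0,-5,0,0,0,1],
])

```text
clock: 8.55
position: [0.5434, 0.2346, 0.0987]
tcp_rot: [0.232, 0.973, 0.0, 0.0]
ft_force: [0.3, 0.3, -2.1]
gripper_width: 0.0489
```

```bash
python3 - <<'E'
from h import *
s=robot.state();print(s['clock'],s['position'],s['tcp_rot'],s['ft_force'],s['gripper_width'])
q=grab('scene','s6')
f=q['frame'][170:250,270:410]
cv2.imwrite('pics/c6.png',cv2.resize(f,None,fx=5,fy=5,interpolation=cv2.INTER_CUBIC))
E
```

```text
8.55 [0.54343105 0.23457257 0.09868943] [2.32269286e-01 9.72651518e-01 3.72845022e-05 3.58482364e-05] [ 0.28309222  0.29137963 -2.10949853] 0.048882294478304306
```

View pics/c6.png

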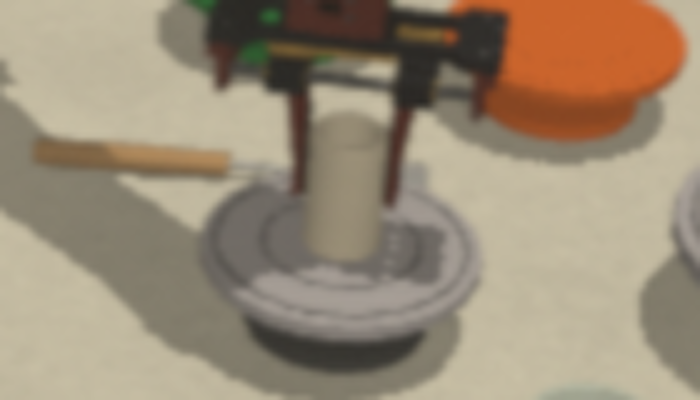

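Call:
drive_tool([
  [0,0,-0.5,0,0,0,1],
  [0,0,-1,0,0,0,1],
  [0,0,-1.5,0,0,0,1],
  [0,0,-2,0,0,0,1],
  [0,0,-2.3,0,0,0,1],
  [0,0,-2.5,0,0,0,1],
  [0,0,-2.5,0,0,0,1],
  [0,0,-2.5,0,0,0,1],
])

```text
clock: 9.4
position: [0.5434, 0.2346, 0.0962]
tcp_rot: [0.232, 0.973, 0.0, 0.0]
ft_force: [0.2, -0.2, -2.8]
gripper_width: 0.0488
```

Call:
drive_tool([
  [0,0,-0.2,0,0,0,1],
  [0,0,-0.4,0,0,0,1],
  [0,0,-0.6,0,0,0,1],
  [0,0,-0.6,0,0,0,1],
  [0,0,-0.6,0,0,0,1],
  [0,0,-0.6,0,0,0,1],
  [0,0,-0.6,0,0,0,1],
  [0,0,-0.6,0,0,0,1],
])

```text
clock: 10.2
position: [0.5435, 0.2346, 0.0958]
tcp_rot: [0.232, 0.973, 0.0, 0.0]
ft_force: [-1.4, -0.0, 5.1]
gripper_width: 0.0488
```

Contact is light (about 7 N change) at the predicted height. Releasing.

Call:
drive_tool([
  [0,0,0,0,0,0,0],
  [0,0,0,0,0,0,-0.1],
  [0,0,0,0,0,0,-0.2],
  [0,0,0,0,0,0,-0.35],
  [0,0,0,0,0,0,-0.6],
  [0,0,0,0,0,0,-1],
  [0,0,0,0,0,0,-1],
  [0,0,0,0,0,0,-1],
])

```text
clock: 11.0
position: [0.5434, 0.2346, 0.0955]
tcp_rot: [0.232, 0.973, -0.0, -0.0]
ft_force: [0.9, -0.2, -0.1]
gripper_width: 0.0867
```

```bash
python3 - <<'E'
from h import *
d=grab('wrist','w7');s=robot.state();print(s['clock'],s['position'],s['ft_force'],s['gripper_width'])
E
```

```text
11.05 [0.54340843 0.23457676 0.09552697] [-0.64381291  0.16006141 -0.21339366] 0.08737374088420144
```

View pics/w7.png

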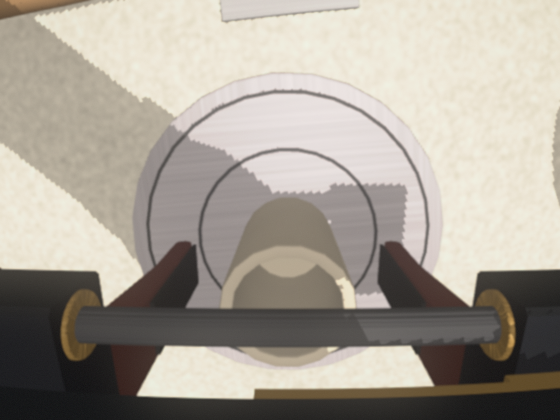

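The cup is free between the open fingers (289,305), upright on the wheel. Retreating straight up.

Call:
drive_tool([
  [0,0,4,0,0,0,-1],
  [0,0,12,0,0,0,-1],
  [0,0,24,0,0,0,-1],
  [0,0,42,0,0,0,-1],
  [0,0,65,0,0,0,-1],
  [0,0,90,0,0,0,-1],
  [0,0,115,0,0,0,-1],
  [0,0,130,0,0,0,-1],
])

```text
clock: 11.85
position: [0.5442, 0.2347, 0.229]
tcp_rot: [0.232, 0.973, 0.001, 0.001]
ft_force: [-0.0, 0.4, 0.1]
gripper_width: 0.088
```

Call:
drive_tool([
  [-20,0,5,0,0,0,-1],
  [-50,0,15,0,0,0,-1],
  [-80,0,25,0,0,0,-1],
  [-110,0,30,0,0,0,-1],
  [-135,0,30,0,0,0,-1],
  [-150,0,30,0,0,0,-1],
  [-150,0,30,0,0,0,-1],
  [-150,0,30,0,0,0,-1],
])

```text
clock: 12.65
position: [0.3942, 0.2347, 0.2562]
tcp_rot: [0.232, 0.973, 0.001, 0.0]
ft_force: [0.1, -0.1, -0.4]
gripper_width: 0.088
```

```bash
python3 - <<'E'
from h import *
s=robot.state();print(s['clock'],s['position'],s['ft_force'],s['gripper_width'])
q=grab('scene','s8');t=grab('top','t8');grab('wrist','w8')
a=cv2.resize(q['frame'][180:270,140:390],(800,288),interpolation=cv2.INTER_CUBIC)
b=cv2.resize(t['frame'][140:230,190:440],(800,288),interpolation=cv2.INTER_CUBIC)
cv2.imwrite('pics/c8.png',np.vstack([a,b]))
E
```

```text
12.65 [0.39416846 0.23466169 0.25616339] [ 0.10052474 -0.14419409 -0.40811686] 0.08797811929770778
```

View pics/c8.png

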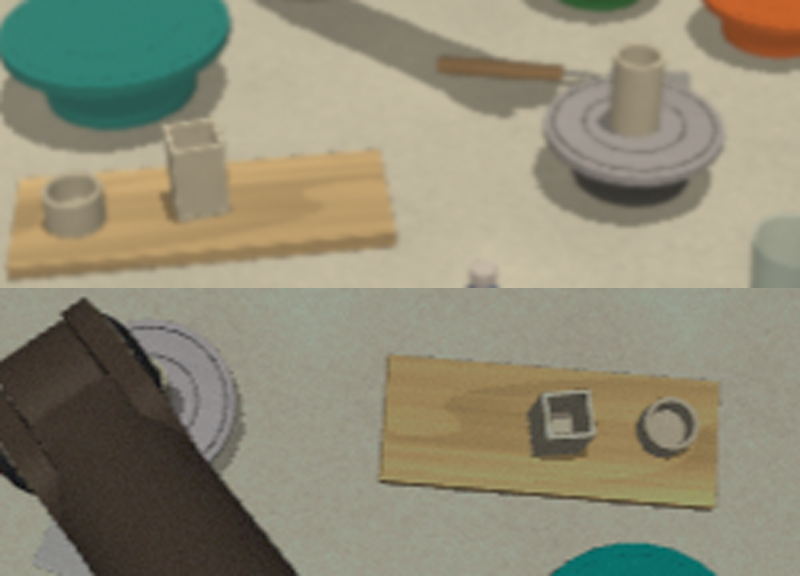

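View pics/w8.png

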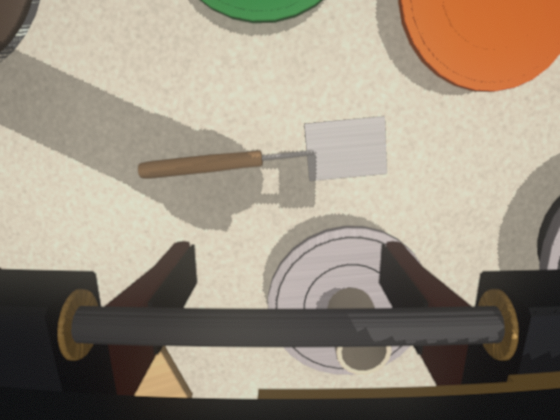

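```bash
python3 - <<'E'
from h import *
q=load('s8')
print(onz(q,140+637.5/3.2-.5,180+57/3.2-.5,.14), onz(q,140+634/3.2-.5,180+126/3.2-.5,.06))
print(workorder.hand_in())
E
```

```text
[0.5456824  0.23264537 0.14      ] [0.54589507 0.23443788 0.06      ]
the job is handed in; nothing more can be done
None
```

The tall round cup is standing upright in the middle of the smaller grey banding wheel, and I handed the job in at about 12.7 s of the 38 s allowed.

- **Grip:** the jaws closed on the cup at about 49 mm, using the fixed half-force grip, about 30 N.
- **Set-down:** I lowered the cup in sub-millimetre steps. It touched at the expected height with about a 7 N change at the wrist. I then opened the fingers, went straight up and moved clear of the cup.
- **Centring:** in the final scene picture the cup's axis is about 2 mm from the wheel's centre, which is within the calibration error.
- **Other casts:** the square and low round casts still look where they were on the board.
- **Check not made:** the arm hid most of the wheel from the top camera at the end, so the final centring rests on the scene view alone.
- **Disagreement:** before the set-down, the views of the wheel centre differed by 1 to 3 mm. I used the middle value, about (0.5435, 0.234).

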